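# Put the wind marker away in the roll-top caddy

### The job

The game is over: put the blue wind marker disc into the open roll-top caddy on the mahjong table and let go of it, then roll the caddy's slatted cover fully shut over it and let go.

Things in the scene. Friction and masses are not known exactly. Their poses are not given: they have to be found in the camera images.
- marker: Blue plastic disc, 44 mm diameter, 16 mm thick, 30 g, thin white ring on top, flat on the table. A yellow disc of the same size and two red 22 mm dice lie near it. Origin: centre of its underside. The caddy it goes into is a fixed white box, 268 mm deep, 250 wide: seen from the side a half circle of 134 mm radius on a 35 mm base, its rear half a fixed hood.
- tray (a point): Point on the caddy's green inner floor, 8 mm above the table, where the marker fits under the open cover. x: to the caddy's rear, y: to its left, z up. The tray's inside runs from 45 mm in front of it to 205 mm behind, 115 mm to each side; front wall 42 mm high over the table. The cover rolls round a level axis along y, 80 mm behind (+x) and 27 mm above this point.
- cover (a joint): Curved wooden slatted cover of the caddy, outer radius 125 mm, rolling round the axis given under tray. 0 rad: shut, its edge at the front wall; 1.45: fully open, edge at the top of the arc, slats under the hood (end stops at both). Starts 1.3 to 1.45 open. Stays where it is left; 2 to 4 N at the tab roll it.
- tab (a point): Black tab, 18 mm wide (y), 16 thick, standing 46 mm straight out of the cover near its edge. Point on its centre line, 16 mm from its end, 155 mm from the axis, at 0.21 rad + joint value above level, towards the front (so near straight up when open). Pinch it across y from above and lead it round, gripper upright: it turns between the fingers. Axes turn with the cover.
Mind the look-alikes: they are no part of the job. There is more than one size of the marker; the one meant has the size given above.

How it is judged:
On the way, in this order (a step that is already met when the one before it is completed fails the run):
1. the blue marker lies in the tray and is let go, with the cover still open (x of marker in the frame of tray between -0.05 and 0.2 m and y of marker in the frame of tray between -0.115 and 0.115 m and z of marker in the frame of tray between -0.01 and 0.045 m and contact force between the fingers and marker below 0.1 N and value of joint cover above 0.3 rad), for 0.2 s.
2. the cover is rolled shut (value of joint cover below 0.12 rad), for 0.2 s.
At the end, for the whole second after the job is handed in: the blue marker lies at rest inside the caddy's tray (its underside's centre within the tray's walls and less than 45 mm above its floor), and the cover is shut to within 0.12 rad (about 15 mm of travel at its front edge) (x of marker in the frame of tray between -0.05 and 0.2 m and y of marker in the frame of tray between -0.115 and 0.115 m and z of marker in the frame of tray between -0.01 and 0.045 m and linear speed of marker below 0.02 m/s and value of joint cover below 0.12 rad); the robot touches nothing.
It also fails if it takes over 56 s, if anything falls off the work surface, if the arm or the gripper's body presses on something with over 40 N, if the wrist force passes 120 N, or if a joint passes its speed limit or range.

### The arm

A 6-joint arm with a two-finger parallel gripper is mounted at the origin on the work surface. World frame = base frame: x ahead of the robot, y to its left, z up, the work surface at z = 0. Lengths are in m, angles in rad, forces in N, time in s.
With the tool pointing down it reaches from about 0.375 to 0.9 m from the base axis. Payload 3.1 kg.
Tool frame: the origin (TCP) lies at the very end of the fingers, on their centre line; the grasp point (between the pads) lies 19 mm behind it; z points along the fingers, y is the direction in which the jaws open and shut (so a half turn about z gives the same grasp; the last joint's range is limited). The gripper opens to 87 mm and grips with 3 to 60 N. Pads are 19 mm wide; open, the fingers measure 117 mm over their backs; the gripper's body (75 mm by 190 mm) begins 51 mm behind the grasp point.
Start: joints at [0.973, 0.527, 1.433, -0, 1.181, -0.178], TCP at [0.255, 0.571, 0.223] pointing down, gripper open.
Joint ranges: [-3.08, 3.08], [-0.75, 2.2], [0.22, 2.44], [-1.43, 4.57], [0, 2.65], [-2.85, 2.85]. Speed limits (rad/s): [2.79, 2.79, 3.14, 3.14, 3.14, 3.14].

### API

Orientations are given as a unit quaternion [x, y, z, w].
In Python, from rig import robot, optics gives the robot as it stands.
- The arm moves only by the shell command python3 -m inch 'ROWS' [FORCE]. ROWS is JSON, a list of rows, each an object of numbers: "ax", "ay", "az": the turn, a rotation vector about the tool's x, y, z in rad; "dx", "dy", "dz": the shift along the tool's x, y, z in mm; "gripper": the opening in per cent of the stroke, from 0 (shut) to 100 (fully open). In form: [{"ax": .., "ay": .., "az": .., "dx": .., "dy": .., "dz": .., "gripper": ..}, ...]. A call has 1 to 8 rows; each row shifts and turns the commanded pose from where the row before left it, along the tool's axes as they then stand; what a row does not reach is not made up. A row lasts 1/10 s, in which the tool goes at most 50 mm and 8.59 degrees, less where a joint would pass 70% of its speed; a pose out of reach is approached as far as the arm can. A call with a gripper value outside its range is refused whole. The fingers move at their own pace and stop on an object; FORCE is the grip in N (left out, the last holds). Time passes only in rows, so rows that do not move let the fingers close. It gives the time, the measured TCP pose, the force and the opening at its end, in the units of the state.
- robot.get_obs(): the state, without advancing time (a new reading comes with each control period).
- optics.camera(name): name is "scene" or "top" or "wrist"; returns a dict with "img" (384x512x3 uint8, red, green, blue), "depth" (384x512 float32, m along the optical axis (not along the pixel's ray), 0 where there is no reading), "camera_matrix" (3x3 intrinsics, pixels), "position" and "attitude" of the camera in the world. Camera axes: x right, y up, looking along -z (the intrinsics and any distortion apply to the point x, -y, -z); pixel columns grow to the right and rows downward; lengths in m; the calibration is good to about 2 mm. A picture is of the moment at which its call begins.
- robot.hand_in(): hands the job in, once; it reports no verdict.
The state is a dict: "time": time; "q": joint angles; "joint_velocities": joint speeds; "joint_torque": joint torques, N m; "position": TCP position; "tool_rot": TCP orientation; "ft_force": force on the tool from outside, world axes, zero at the start; "moment": the same for the moment, N m; "grip_width": finger opening in m.
Only numpy, scipy, OpenCV 4.12 (cv2) and the standard library are available. Lean on these libraries where they do the work, as an engineer would, in place of code of your own. Each camera call takes 0.05 s, during which the arm holds its last target.

## Working session

There is one attempt and no reset: what is moved stays moved. The work goes in short steps, Python scripts to look and compute and a shell command to move; the robot and the scene stay as the last step left them, time stands still between calls to the robot, and variables do not carry over. Pictures are saved under pics/ and viewed, and the job is handed in when it is done.

```bash
ls; mkdir -p pics
cat > h.py <<'E'
import numpy as np, cv2
from scipy.spatial.transform import Rotation as R
from rig import robot, optics
def cap(n):
    c=optics.camera(n); np.savez(f'{n}.npz',**c); return c
def load(n): return dict(np.load(f'{n}.npz'))
def pts(c):
    K=c['camera_matrix']; d=c['depth']; h,w=d.shape
    u,v=np.meshgrid(np.arange(w),np.arange(h))
    x=(u-K[0,2])/K[0,0]*d; y=(v-K[1,2])/K[1,1]*d
    p=np.stack([x,-y,-d],-1)
    a=np.array(c['attitude']); 
    M=R.from_quat(a).as_matrix() if a.shape==(4,) else a
    P=p@M.T+c['position']; P[d==0]=np.nan
    return P
E
python3 - <<'E'
from h import *
for n in ('scene','top'):
    c=cap(n); print(n,c['position'],c['attitude'],c['camera_matrix'].tolist(),[k for k in c])
    cv2.imwrite(f'pics/{n}0.png',cv2.resize(c['img'][...,::-1],(800,600)))
print(robot.get_obs())
E
```

```text
pics
scene [0.9609097  0.38216525 0.85279465] [0.12611031 0.26759413 0.85296265 0.43005151] [[479.61238245348784, 0.0, 258.937123265125], [0.0, 479.61238245348784, 188.39179444521304], [0.0, 0.0, 1.0]] ['img', 'depth', 'camera_matrix', 'position', 'attitude']
top [0.41039702 0.04194641 0.86883954] [-0.05430845  0.06951686  0.71298342 -0.69560955] [[370.0776124819711, 0.0, 255.92868472502167], [0.0, 370.0776124819711, 187.7655863740429], [0.0, 0.0, 1.0]] ['img', 'depth', 'camera_matrix', 'position', 'attitude']
{'time': 0.1, 'q': array([ 9.72517517e-01,  5.28383884e-01,  1.43378938e+00,  1.08096410e-05,
        1.18143612e+00, -1.78524258e-01]), 'joint_velocities': array([-0.00262398, -0.00079826, -0.0028718 , -0.0001745 ,  0.0007125 ,
       -0.00235653]), 'joint_torque': array([ 1.76165790e-04, -4.40982950e+01, -1.77150947e+01,  6.35251938e-02,
        5.34357189e-02, -5.97853705e-05]), 'position': array([0.25430586, 0.57018033, 0.22165811]), 'tool_rot': array([ 2.08341776e-01,  9.78055565e-01, -9.31364823e-04, -3.86503385e-04]), 'ft_force': array([ 0.18682003, -0.45671429, -0.03015609]), 'moment': array([-0.01715633, -0.0449532 , -0.01752886]), 'grip_width': 0.08686206919538567}
```

View pics/scene0.png

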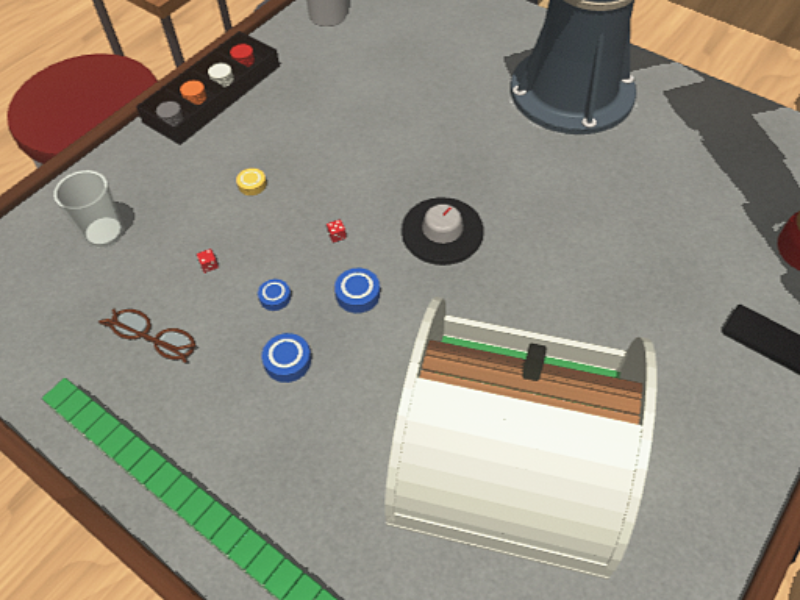

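View pics/top0.png

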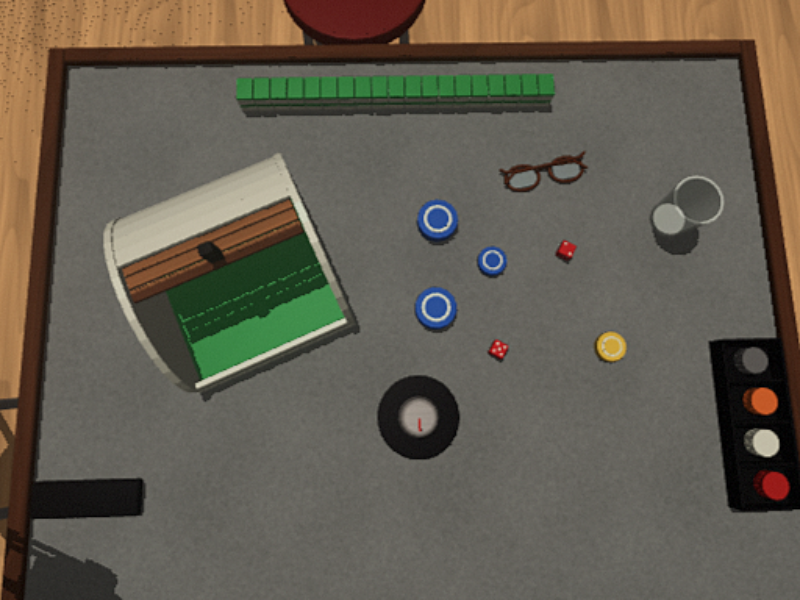

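The top view (800x600) shows three blue discs: large at (438,220), small at (492,261) and large at (436,308). It also shows a yellow disc at (611,347) and dice at (566,250) and (498,349). The caddy is centred near (230,275) and opens towards the lower right, with the tab at (212,252). Next I'll measure sizes and the caddy frame.

Run:
```python
from h import *
for n in ('top','scene'):
    c=load(n); P=pts(c); hsv=cv2.cvtColor(c['img'],cv2.COLOR_RGB2HSV)
    for nm,lo,hi in (('blue',(105,120,60),(130,255,255)),('yellow',(20,120,120),(35,255,255)),('red',(0,190,120),(6,255,255))):
        m=cv2.inRange(hsv,lo,hi)
        m=cv2.morphologyEx(m,cv2.MORPH_CLOSE,np.ones((7,7),np.uint8))
        k,L,S,C=cv2.connectedComponentsWithStats(m)
        for i in range(1,k):
            if S[i,4]<60: continue
            p=P[L==i]; zt=np.nanpercentile(p[:,2],90)
            q=p[p[:,2]>zt-0.004]
            if len(q)<10: continue
            (cx,cy),(a,b),_=cv2.minAreaRect((q[:,:2]*1000).astype(np.float32))
            print(n,nm,C[i]*800/512,'ztop %.4f'%zt,'c',round(cx),round(cy),'size',round(a),round(b))
    # green floor, front wall, tab
    m=cv2.inRange(hsv,(50,100,30),(75,255,255))
    sel=(m>0)&(P[...,2]<0.03)&(P[...,2]>0)
    k,L,S,C=cv2.connectedComponentsWithStats(sel.astype(np.uint8))
    for i in range(1,k):
        if S[i,4]<300: continue
        p=P[L==i]; print('green',S[i],np.nanmean(p,0),cv2.minAreaRect((p[:,:2]*1000).astype(np.float32)))
c=load('top')
cv2.imwrite('pics/crop_b.png',cv2.resize(c['img'][110:240,230:420,::-1],None,fx=4,fy=4))
c=load('scene')
cv2.imwrite('pics/crop_c.png',cv2.resize(c['img'][180:384,230:440,::-1],None,fx=2.9,fy=2.9))
```

```text
top blue [436.88539628 218.75305773] ztop 0.0254 c 675 -37 size 58 60
top blue [491.64479962 260.07275763] ztop 0.0186 c 610 -118 size 40 41
top blue [435.16905738 307.0924408 ] ztop 0.0254 c 539 -30 size 58 59
top yellow [610.80404804 345.6405694 ] ztop 0.0184 c 476 -289 size 42 41
top red [498.125      348.77604167] ztop 0.0245 c 475 -120 size 20 18
top red [774.71217105 484.95751096] ztop 0.0284 c 272 -501 size 36 35
green [ 106  149  114   94 5924] [0.55063467 0.24181622 0.00866961] ((552.3656616210938, 240.95172119140625), (146.0698699951172, 227.97483825683594), 22.77792739868164)
scene blue [356.96022727 289.51467803] ztop 0.0252 c 541 -29 size 60 60
scene blue [273.72332317 293.99771341] ztop 0.0184 c 612 -118 size 42 41
scene blue [285.98033616 356.76403394] ztop 0.0254 c 676 -36 size 62 58
scene yellow [250.42892157 180.94362745] ztop 0.0183 c 477 -288 size 44 41
scene red [240.12867647  50.49632353] ztop 0.0287 c 274 -501 size 35 33
```

View pics/crop_b.png

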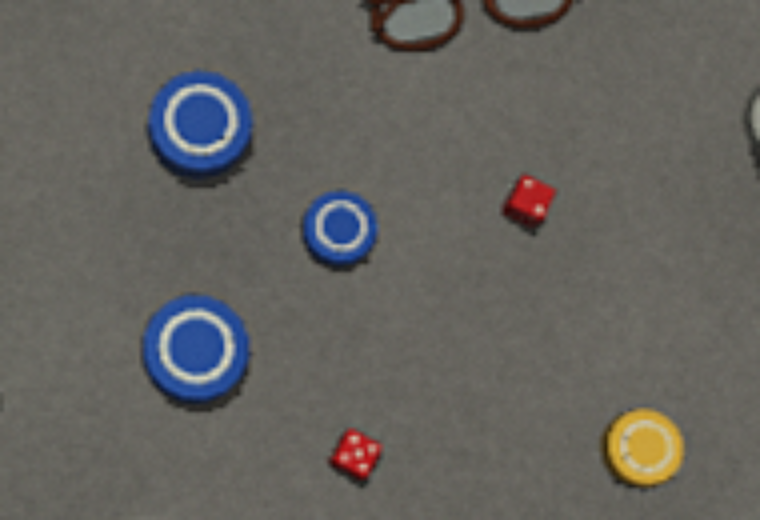

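View pics/crop_c.png

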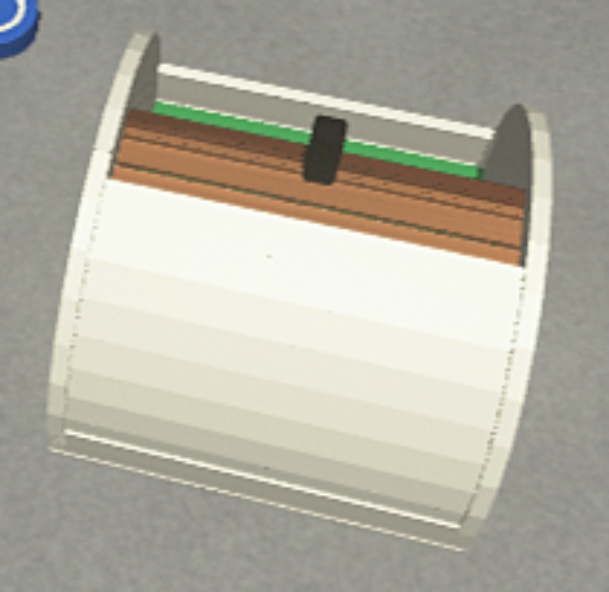

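The small blue disc has a measured top of about 41 mm (edge pixels lost) and its top at 18 mm. The yellow disc reads the same and the other two blue ones read about 60 mm, so the marker is the small disc at about (0.611, -0.118). Next I'll fit the caddy pose.

Run:
```python
from h import *
from scipy.optimize import least_squares
A=[];T=[];G=[];W=[]
for n in ('top','scene'):
    c=load(n); P=pts(c); im=c['img'].astype(int); hsv=cv2.cvtColor(c['img'],cv2.COLOR_RGB2HSV)
    near=np.hypot(P[...,0]-.6,P[...,1]-.26)<0.24
    white=near&(hsv[...,1]<50)&(hsv[...,2]>110)&(P[...,2]>0.06)
    A.append(P[white])
    blk=near&(im.max(-1)<60)&(P[...,2]>0.15); print(n,'tab px',blk.sum())
    p=P[blk]; 
    if len(p): print('tab',p.mean(0),p.min(0),p.max(0)); 
    T.append(p)
    w=near&(hsv[...,1]<60)&(hsv[...,2]>150)&(P[...,2]>0.035)&(P[...,2]<0.05); W.append(P[w]); print(w.sum())
A=np.vstack(A)
def fr(v,p):
    x0,y0,a=v[:3]; d=p[:,:2]-[x0,y0]; return np.c_[d[:,0]*np.cos(a)+d[:,1]*np.sin(a),-d[:,0]*np.sin(a)+d[:,1]*np.cos(a),p[:,2]-.008]
def f(v):
    q=fr(v,A); return np.hypot(q[:,0]-.08,q[:,2]-.027)-.134
for yaw in (.40,):
    g=lambda v: np.r_[f(v)]
    s=least_squares(g,[.5265,.230,yaw],loss='soft_l1',f_scale=.003); v=s.x
# y centre from extents
q=fr(v,A); r=f(v); print(v,'med res',np.median(abs(r)), np.percentile(q[:,1],[.1,1,50,99,99.9]))
k=abs(r)<.006; lo,hi=np.percentile(q[k,1],[.3,99.7]); print(lo,hi,(lo+hi)/2,hi-lo)
a=v[2]; off=(lo+hi)/2; v2=[v[0]-off*np.sin(a),v[1]+off*np.cos(a),a]; print('pose',v2,np.degrees(a))
for t in T:
    if len(t):
        q=fr(v2,t); print('tab in tray',q.mean(0),q.min(0),q.max(0)); e=q[:,[0,2]]-[.08,.027]; print('ang',np.median(np.arctan2(e[:,1],-e[:,0])),'rmax',np.hypot(*e.T).max())
for w in W:
    q=fr(v2,w); q=q[(abs(q[:,0]+.05)<.02)]; print('front wall',len(q),np.percentile(q,[2,50,98],axis=0))
np.save('pose.npy',v2)
```

```text
top tab px 492
tab [0.58581256 0.26632928 0.16923664] [0.50505594 0.14725308 0.15031346] [0.66325881 0.37489466 0.20843956]
373
scene tab px 234
tab [0.59310706 0.25675568 0.19265438] [0.57969718 0.2456865  0.16333478] [0.59974095 0.26552459 0.2088061 ]
1095
[ 0.6745905  -0.14187663  0.39690862] med res 0.0008275232555905732 [0.27408337 0.27552033 0.40379413 0.52286499 0.52430694]
0.27457967991300514 0.5238865433204067 0.39923311161670594 0.2493068634074016
pose [np.float64(0.5202592968866375), np.float64(0.2263202734969189), np.float64(0.39690862187987974)] 22.74118888607095
tab in tray [0.07592342 0.01155786 0.16123664] [ 0.03191909 -0.1124471   0.14231346] [0.10940664 0.11657851 0.20043956]
ang 1.5106205285332388 rmax 0.173748204694288
tab in tray [ 7.89500006e-02 -9.13220555e-05  1.84654376e-01] [ 0.06596625 -0.00928382  0.15533478] [0.08447396 0.00853589 0.2008061 ]
ang 1.5760098658145676 rmax 0.1738104827921889
front wall 373 [[-0.0513965  -0.1090177   0.03137292]
 [-0.04768033  0.00149296  0.03430359]
 [-0.04362958  0.10879132  0.03751525]]
front wall 535 [[-0.05176809 -0.1101812   0.02754138]
 [-0.04581102  0.00085493  0.03383681]
 [-0.04168386  0.10855036  0.03702282]]
```

Caddy fit: tray at (0.520, 0.226), yaw 0.397 rad. Residual is under 1 mm, measured width is 249 mm against the given 250, and the tab is centred in y. I'll use one jaw direction throughout, along the tray's y (world angle 1.968). That needs a turn of az = -0.817 first.

```bash
cat >> h.py <<'E'
POSE=None
def tray(x,y,z):
    x0,y0,a=np.load('pose.npy'); return np.array([x0+x*np.cos(a)-y*np.sin(a),y0+x*np.sin(a)+y*np.cos(a),z+.008])
def go(target,jaw=1.9677):
    o=robot.get_obs(); M=R.from_quat(o['tool_rot'])
    d=M.inv().apply(np.array(target)-o['position'])*1000
    # desired: x axis at jaw+pi/2, y at jaw, z down
    D=R.from_matrix(np.array([[np.cos(jaw+np.pi/2),np.cos(jaw),0],[np.sin(jaw+np.pi/2),np.sin(jaw),0],[0,0,-1]]))
    print('shift mm',d.round(1),'rot',(M.inv()*D).as_rotvec().round(3),'pos',o['position'].round(4),'grip',round(o['grip_width'],4),'F',o['ft_force'].round(1),'t',o['time'],'q6',o['q'][5].round(2))
E
python3 -m inch '[{"az":-0.136},{"az":-0.136},{"az":-0.136},{"az":-0.136},{"az":-0.136},{"az":-0.137},{}]'
python3 - <<'E'
from h import *
go([.611,-.118,.12])
E
```

```text
shift mm [-606.2 -482.9  102.4] rot [-0.002 -0.001 -0.817] pos [0.2543 0.5702 0.2217] grip 0.0869 F [ 0.2 -0.5 -0. ] t 0.1 q6 -0.18invalid input
```

```bash
python3 -m inch '[{"az":-0.136},{"az":-0.136},{"az":-0.136},{"az":-0.136},{"az":-0.136},{"az":-0.137},{"dz":0}]'
python3 - <<'E'
from h import *
go([.611,-.118,.12])
E
```

```text
shift mm [-606.2 -482.9  102.4] rot [-0.002 -0.001 -0.817] pos [0.2543 0.5702 0.2217] grip 0.0869 F [ 0.2 -0.5 -0. ] t 0.1 q6 -0.18invalid input
```

```bash
python3 -m inch '[{"ax":0,"ay":0,"az":-0.136,"dx":0,"dy":0,"dz":0,"gripper":100},{"ax":0,"ay":0,"az":-0.136,"dx":0,"dy":0,"dz":0,"gripper":100},{"ax":0,"ay":0,"az":-0.136,"dx":0,"dy":0,"dz":0,"gripper":100},{"ax":0,"ay":0,"az":-0.136,"dx":0,"dy":0,"dz":0,"gripper":100},{"ax":0,"ay":0,"az":-0.136,"dx":0,"dy":0,"dz":0,"gripper":100},{"ax":0,"ay":0,"az":-0.137,"dx":0,"dy":0,"dz":0,"gripper":100},{"ax":0,"ay":0,"az":0,"dx":0,"dy":0,"dz":0,"gripper":100}]'
python3 - <<'E'
from h import *
go([.611,-.118,.12])
E
```

```text
time: 0.8
position: [0.2545, 0.5704, 0.222]
tool_rot: [-0.197, 0.98, -0.0, -0.0]
ft_force: [0.3, -0.5, -0.3]
grip_width: 0.0871
shift mm [ -62.8 -772.6  102.5] rot [-0.001 -0.001  0.   ] pos [0.2545 0.5704 0.222 ] grip 0.0871 F [ 0.3 -0.5 -0.3] t 0.8 q6 -1.0
```

```bash
python3 -m inch '[{"ax":0,"ay":0,"az":0,"dx":-3,"dy":-40,"dz":0,"gripper":100},{"ax":0,"ay":0,"az":0,"dx":-3,"dy":-40,"dz":0,"gripper":100},{"ax":0,"ay":0,"az":0,"dx":-3,"dy":-40,"dz":0,"gripper":100},{"ax":0,"ay":0,"az":0,"dx":-3,"dy":-40,"dz":0,"gripper":100},{"ax":0,"ay":0,"az":0,"dx":-3,"dy":-40,"dz":0,"gripper":100},{"ax":0,"ay":0,"az":0,"dx":-3,"dy":-40,"dz":0,"gripper":100},{"ax":0,"ay":0,"az":0,"dx":-3,"dy":-40,"dz":0,"gripper":100},{"ax":0,"ay":0,"az":0,"dx":-3,"dy":-40,"dz":0,"gripper":100}]'
python3 -m inch '[{"ax":0,"ay":0,"az":0,"dx":-3,"dy":-40,"dz":0,"gripper":100},{"ax":0,"ay":0,"az":0,"dx":-3,"dy":-40,"dz":0,"gripper":100},{"ax":0,"ay":0,"az":0,"dx":-3,"dy":-40,"dz":0,"gripper":100},{"ax":0,"ay":0,"az":0,"dx":-3,"dy":-40,"dz":0,"gripper":100},{"ax":0,"ay":0,"az":0,"dx":-3,"dy":-40,"dz":0,"gripper":100},{"ax":0,"ay":0,"az":0,"dx":-3,"dy":-40,"dz":0,"gripper":100},{"ax":0,"ay":0,"az":0,"dx":-3,"dy":-40,"dz":0,"gripper":100},{"ax":0,"ay":0,"az":0,"dx":-3,"dy":-30,"dz":0,"gripper":100}]'
python3 -m inch '[{"ax":0,"ay":0,"az":0,"dx":-3,"dy":-40,"dz":25,"gripper":100},{"ax":0,"ay":0,"az":0,"dx":-3,"dy":-40,"dz":25,"gripper":100},{"ax":0,"ay":0,"az":0,"dx":-3,"dy":-40,"dz":25,"gripper":100},{"ax":0,"ay":0,"az":0,"dx":-3,"dy":-20,"dz":25,"gripper":100},{"ax":0,"ay":0,"az":0,"dx":0,"dy":0,"dz":0,"gripper":100}]'
python3 - <<'E'
from h import *
go([.611,-.118,.12])
c=cap('wrist'); cv2.imwrite('pics/w1.png',c['img'][...,::-1])
P=pts(c); hsv=cv2.cvtColor(c['img'],cv2.COLOR_RGB2HSV)
m=cv2.inRange(hsv,(105,120,60),(130,255,255)); m=cv2.morphologyEx(m,cv2.MORPH_CLOSE,np.ones((9,9),np.uint8))
k,L,S,C=cv2.connectedComponentsWithStats(m)
for i in range(1,k):
    if S[i,4]<200: continue
    p=P[L==i]; zt=np.nanpercentile(p[:,2],90); q=p[p[:,2]>zt-.003]
    print(C[i],zt,cv2.minEnclosingCircle((q[:,:2]*1000).astype(np.float32)))
E
```

```text
time: 1.6
position: [0.401, 0.2834, 0.2225]
tool_rot: [-0.196, 0.981, 0.0, -0.0]
ft_force: [0.7, 0.8, 0.5]
grip_width: 0.0868
time: 2.4
position: [0.5437, 0.006, 0.2225]
tool_rot: [-0.195, 0.981, -0.0, 0.0]
ft_force: [0.7, -0.1, 0.2]
grip_width: 0.0869
time: 2.9
position: [0.607, -0.1185, 0.1186]
tool_rot: [-0.194, 0.981, 0.001, -0.002]
ft_force: [-0.7, 0.0, -0.5]
grip_width: 0.0862
shift mm [-3.9 -1.1 -1.4] rot [ 0.003 -0.004 -0.006] pos [ 0.607  -0.1185  0.1186] grip 0.0862 F [-0.7  0.  -0.5] t 2.9 q6 -2.33
[360.19478155 161.27245146] 0.023313573669654097 ((538.6372680664062, -31.147199630737305), 30.869211196899414)
[248.52358491 180.70754717] 0.015836398935463736 ((609.0955810546875, -120.21302032470703), 21.300798416137695)
[296.1385979  269.24012893] 0.02357054919539301 ((624.5040893554688, -65.90227508544922), 71.0274658203125)
```

View pics/w1.png

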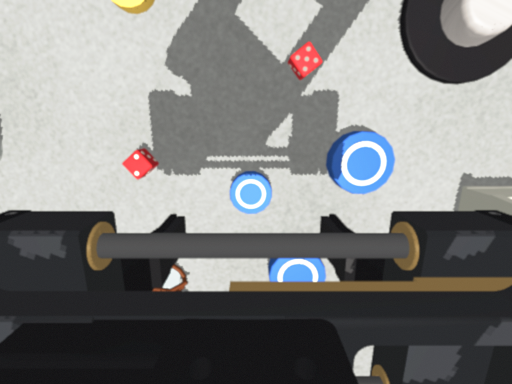

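The wrist view shows the small disc at (250,192), between the fingers, with the large ones at (360,161) and (297,270) clear of them. Its radius reads 21.3 mm, so it is the 44 mm disc, at about (0.610, -0.119). Now descending.

```bash
python3 -m inch '[{"ax":0.003,"ay":-0.004,"az":-0.006,"dx":-3,"dy":-1,"dz":20,"gripper":100},{"ax":0,"ay":0,"az":0,"dx":0,"dy":0,"dz":25,"gripper":100},{"ax":0,"ay":0,"az":0,"dx":0,"dy":0,"dz":25,"gripper":100},{"ax":0,"ay":0,"az":0,"dx":0,"dy":0,"dz":20,"gripper":100},{"ax":0,"ay":0,"az":0,"dx":0,"dy":0,"dz":10,"gripper":100},{"ax":0,"ay":0,"az":0,"dx":0,"dy":0,"dz":5,"gripper":100},{"ax":0,"ay":0,"az":0,"dx":0,"dy":0,"dz":0,"gripper":100}]'
python3 - <<'E'
from h import *
go([.610,-.119,.004])
E
```

```text
time: 3.65
position: [0.6116, -0.1154, 0.0181]
tool_rot: [-0.2, 0.98, -0.001, 0.002]
ft_force: [1.1, 0.9, -0.3]
grip_width: 0.087
shift mm [ 2.9 -2.6 14.1] rot [-0.003  0.004  0.006] pos [ 0.6116 -0.1154  0.0181] grip 0.087 F [ 1.1  0.9 -0.3] t 3.65 q6 -2.34
```

```bash
python3 -m inch '[{"ax":-0.003,"ay":0.004,"az":0.006,"dx":2,"dy":-2,"dz":9,"gripper":100},{"ax":0,"ay":0,"az":0,"dx":0,"dy":0,"dz":4,"gripper":100},{"ax":0,"ay":0,"az":0,"dx":0,"dy":0,"dz":0,"gripper":100}]'
python3 - <<'E'
from h import *
go([.610,-.119,.004])
E
python3 -m inch '[{"ax":0,"ay":0,"az":0,"dx":0,"dy":0,"dz":0,"gripper":30},{"ax":0,"ay":0,"az":0,"dx":0,"dy":0,"dz":0,"gripper":30},{"ax":0,"ay":0,"az":0,"dx":0,"dy":0,"dz":0,"gripper":30},{"ax":0,"ay":0,"az":0,"dx":0,"dy":0,"dz":0,"gripper":30},{"ax":0,"ay":0,"az":0,"dx":0,"dy":0,"dz":0,"gripper":30},{"ax":0,"ay":0,"az":0,"dx":0,"dy":0,"dz":0,"gripper":30}]' 12
```

```text
time: 3.95
position: [0.6102, -0.1187, 0.0042]
tool_rot: [-0.197, 0.98, 0.0, -0.0]
ft_force: [0.2, 1.3, -0.2]
grip_width: 0.0868
shift mm [ 0.3 -0.2  0.2] rot [ 0. -0. -0.] pos [ 0.6102 -0.1187  0.0042] grip 0.0868 F [ 0.2  1.3 -0.2] t 3.95 q6 -2.34
time: 4.55
position: [0.6105, -0.1186, 0.0046]
tool_rot: [-0.197, 0.98, -0.0, 0.0]
ft_force: [-1.1, -0.3, -0.1]
grip_width: 0.0474
```

```bash
python3 -m inch '[{"ax":0,"ay":0,"az":0,"dx":0,"dy":0,"dz":0,"gripper":30},{"ax":0,"ay":0,"az":0,"dx":0,"dy":0,"dz":0,"gripper":30},{"ax":0,"ay":0,"az":0,"dx":0,"dy":0,"dz":0,"gripper":30}]' 12
python3 -m inch '[{"ax":0,"ay":0,"az":0,"dx":0,"dy":0,"dz":-15,"gripper":30},{"ax":0,"ay":0,"az":0,"dx":0,"dy":0,"dz":-25,"gripper":30},{"ax":0,"ay":0,"az":0,"dx":0,"dy":0,"dz":-40,"gripper":30},{"ax":0,"ay":0,"az":0,"dx":0,"dy":0,"dz":-50,"gripper":30},{"ax":0,"ay":0,"az":0,"dx":0,"dy":0,"dz":-40,"gripper":30},{"ax":0,"ay":0,"az":0,"dx":0,"dy":0,"dz":-30,"gripper":30},{"ax":0,"ay":0,"az":0,"dx":0,"dy":0,"dz":0,"gripper":30}]' 12
python3 - <<'E'
from h import *
go(tray(-.003,0,.19))
c=cap('wrist'); cv2.imwrite('pics/w2.png',c['img'][...,::-1])
E
```

```text
time: 4.85
position: [0.6105, -0.1186, 0.0046]
tool_rot: [-0.197, 0.98, -0.0, 0.0]
ft_force: [-0.8, 0.5, 0.0]
grip_width: 0.0434
time: 5.55
position: [0.6136, -0.1197, 0.2113]
tool_rot: [-0.197, 0.98, -0.003, 0.005]
ft_force: [0.4, -0.6, -0.3]
grip_width: 0.0434
shift mm [-44.7 355.3  10.6] rot [-0.009  0.009  0.001] pos [ 0.6136 -0.1197  0.2113] grip 0.0434 F [ 0.4 -0.6 -0.3] t 5.55 q6 -2.34
```

View pics/w2.png

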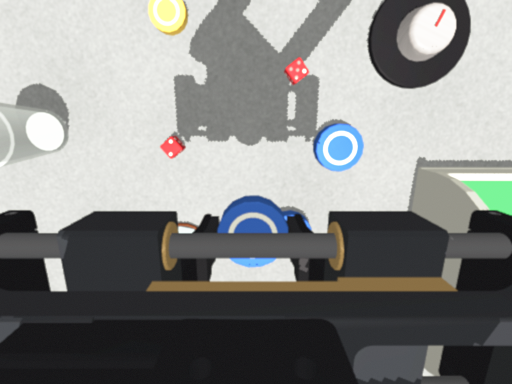

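The disc is held at (252,232), with the opening at 43.4 mm. Now over to the tray.

```bash
python3 -m inch '[{"ax":0,"ay":0,"az":0,"dx":-5,"dy":20,"dz":0,"gripper":30},{"ax":0,"ay":0,"az":0,"dx":-5,"dy":40,"dz":0,"gripper":30},{"ax":0,"ay":0,"az":0,"dx":-5,"dy":45,"dz":0,"gripper":30},{"ax":0,"ay":0,"az":0,"dx":-5,"dy":45,"dz":0,"gripper":30},{"ax":0,"ay":0,"az":0,"dx":-5,"dy":45,"dz":0,"gripper":30},{"ax":0,"ay":0,"az":0,"dx":-5,"dy":45,"dz":0,"gripper":30},{"ax":0,"ay":0,"az":0,"dx":-5,"dy":45,"dz":0,"gripper":30},{"ax":0,"ay":0,"az":0,"dx":-5,"dy":40,"dz":0,"gripper":30}]' 12
python3 -m inch '[{"ax":0,"ay":0,"az":0,"dx":-4,"dy":30,"dz":0,"gripper":30},{"ax":0,"ay":0,"az":0,"dx":0,"dy":0,"dz":0,"gripper":30},{"ax":0,"ay":0,"az":0,"dx":0,"dy":0,"dz":0,"gripper":30}]' 12
python3 - <<'E'
from h import *
go(tray(-.003,0,.005))
c=cap('wrist'); cv2.imwrite('pics/w3.png',c['img'][...,::-1])
c=cap('top'); cv2.imwrite('pics/t3.png',c['img'][...,::-1])
E
```

```text
time: 6.4
position: [0.5181, 0.1992, 0.2026]
tool_rot: [-0.198, 0.98, 0.0, -0.003]
ft_force: [1.3, 0.5, -0.7]
grip_width: 0.0434
time: 6.7
position: [0.5117, 0.2266, 0.2031]
tool_rot: [-0.199, 0.98, -0.0, -0.002]
ft_force: [-0.5, 0.9, -0.1]
grip_width: 0.0429
shift mm [ -5.5  -3.7 190. ] rot [ 0.    -0.004  0.003] pos [0.5117 0.2266 0.2031] grip 0.0429 F [-0.5  0.9 -0.1] t 6.7 q6 -1.75
```

View pics/w3.png

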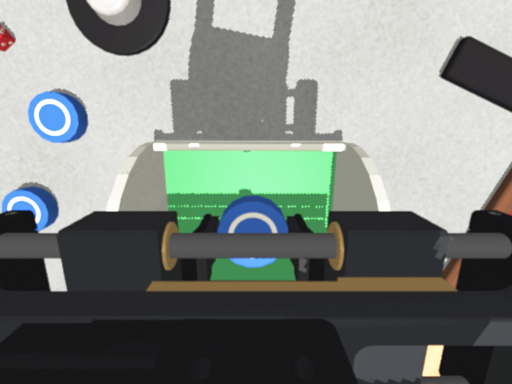

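```bash
python3 -m inch '[{"ax":0,"ay":0,"az":0,"dx":-5,"dy":-3,"dz":0,"gripper":30},{"ax":0,"ay":0,"az":0,"dx":0,"dy":0,"dz":25,"gripper":30},{"ax":0,"ay":0,"az":0,"dx":0,"dy":0,"dz":30,"gripper":30},{"ax":0,"ay":0,"az":0,"dx":0,"dy":0,"dz":30,"gripper":30},{"ax":0,"ay":0,"az":0,"dx":0,"dy":0,"dz":30,"gripper":30},{"ax":0,"ay":0,"az":0,"dx":0,"dy":0,"dz":25,"gripper":30},{"ax":0,"ay":0,"az":0,"dx":0,"dy":0,"dz":20,"gripper":30},{"ax":0,"ay":0,"az":0,"dx":0,"dy":0,"dz":0,"gripper":30}]' 12
python3 - <<'E'
from h import *
go(tray(-.003,0,.0055))
E
```

```text
time: 7.6
position: [0.5183, 0.2232, 0.0418]
tool_rot: [-0.196, 0.981, -0.0, -0.003]
ft_force: [0.1, -0.5, 1.4]
grip_width: 0.0432
shift mm [-0.2  2.1 28.3] rot [ 0.001 -0.006 -0.002] pos [0.5183 0.2232 0.0418] grip 0.0432 F [ 0.1 -0.5  1.4] t 7.6 q6 -1.76
```

```bash
python3 -m inch '[{"ax":0,"ay":0,"az":0,"dx":0,"dy":1,"dz":14,"gripper":30},{"ax":0,"ay":0,"az":0,"dx":0,"dy":0,"dz":9,"gripper":30},{"ax":0,"ay":0,"az":0,"dx":0,"dy":0,"dz":4,"gripper":30},{"ax":0,"ay":0,"az":0,"dx":0,"dy":0,"dz":0,"gripper":30},{"ax":0,"ay":0,"az":0,"dx":0,"dy":0,"dz":0,"gripper":30}]' 12
python3 - <<'E'
from h import *
go(tray(-.003,0,.0055))
E
```

```text
time: 8.1
position: [0.5194, 0.226, 0.0179]
tool_rot: [-0.197, 0.98, -0.0, 0.0]
ft_force: [0.1, 0.4, -0.1]
grip_width: 0.0436
shift mm [ 2.1 -0.   4.4] rot [-0.     0.001  0.   ] pos [0.5194 0.226  0.0179] grip 0.0436 F [ 0.1  0.4 -0.1] t 8.1 q6 -1.75
```

```bash
python3 -m inch '[{"ax":0,"ay":0,"az":0,"dx":0,"dy":0,"dz":3,"gripper":30},{"ax":0,"ay":0,"az":0,"dx":0,"dy":0,"dz":0,"gripper":30},{"ax":0,"ay":0,"az":0,"dx":0,"dy":0,"dz":0,"gripper":85},{"ax":0,"ay":0,"az":0,"dx":0,"dy":0,"dz":0,"gripper":85},{"ax":0,"ay":0,"az":0,"dx":0,"dy":0,"dz":0,"gripper":85},{"ax":0,"ay":0,"az":0,"dx":0,"dy":0,"dz":0,"gripper":85},{"ax":0,"ay":0,"az":0,"dx":0,"dy":0,"dz":0,"gripper":85}]' 12
python3 -m inch '[{"ax":0,"ay":0,"az":0,"dx":0,"dy":0,"dz":-10,"gripper":85},{"ax":0,"ay":0,"az":0,"dx":0,"dy":0,"dz":-25,"gripper":85},{"ax":0,"ay":0,"az":0,"dx":0,"dy":0,"dz":-40,"gripper":85},{"ax":0,"ay":0,"az":0,"dx":0,"dy":0,"dz":-50,"gripper":85},{"ax":0,"ay":0,"az":0,"dx":0,"dy":0,"dz":-50,"gripper":85},{"ax":0,"ay":0,"az":0,"dx":0,"dy":0,"dz":-50,"gripper":85},{"ax":0,"ay":0,"az":0,"dx":0,"dy":0,"dz":0,"gripper":85},{"ax":0,"ay":0,"az":0,"dx":0,"dy":0,"dz":0,"gripper":85}]' 12
python3 - <<'E'
from h import *
go(tray(.075,0,.25))
c=cap('wrist'); cv2.imwrite('pics/w4.png',c['img'][...,::-1])
c=cap('scene'); cv2.imwrite('pics/s4.png',c['img'][...,::-1])
E
```

```text
time: 8.8
position: [0.5191, 0.2259, 0.0146]
tool_rot: [-0.197, 0.98, -0.0, 0.0]
ft_force: [-1.0, 0.4, 0.6]
grip_width: 0.0716
time: 9.6
position: [0.5195, 0.226, 0.2417]
tool_rot: [-0.197, 0.98, 0.0, 0.002]
ft_force: [0.4, -1.2, -1.0]
grip_width: 0.0738
shift mm [-75.9  -0.  -16. ] rot [-0.001  0.004  0.   ] pos [0.5195 0.226  0.2417] grip 0.0738 F [ 0.4 -1.2 -1. ] t 9.6 q6 -1.75
```

View pics/w4.png

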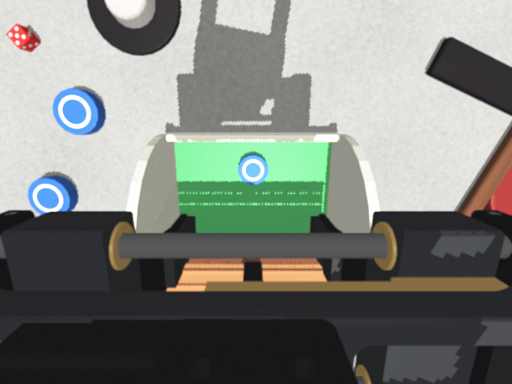

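View pics/s4.png

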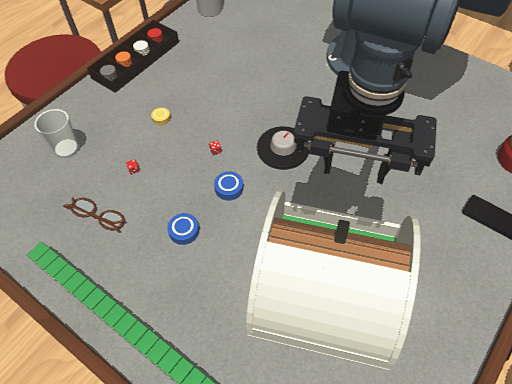

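The wrist view shows the marker lying on the tray floor at (252,170), released. The tab is at (253,270), and in the scene view at (342,231), unobstructed. Next I'll refine the tab angle.

Run:
```python
from h import *
x0,y0,a=np.load('pose.npy')
for n in ('scene','wrist'):
    c=load(n) if n=='wrist' else cap(n); P=pts(c); d=P-[x0,y0,.008]; 
    q=np.stack([d[...,0]*np.cos(a)+d[...,1]*np.sin(a),-d[...,0]*np.sin(a)+d[...,1]*np.cos(a),d[...,2]],-1)
    q=q[np.isfinite(q[...,0])]
    for lo,hi in ((.150,.165),(.165,.18),(.18,.196),(.196,.205)):
        s=q[(abs(q[:,1])<.012)&(q[:,2]>lo)&(q[:,2]<hi)&(q[:,0]>.04)&(q[:,0]<.12)]
        if len(s)>3: print(n,lo,len(s),np.percentile(s[:,0],[2,50,98]).round(4),np.percentile(s[:,1],[2,98]).round(4),s[:,2].max())
```

```text
scene 0.15 353 [0.0673 0.0939 0.1192] [-0.0116  0.0115] 0.16480996355762834
scene 0.165 61 [0.079  0.0821 0.0834] [-0.0091  0.0082] 0.17901862407297964
scene 0.18 74 [0.0656 0.0812 0.0833] [-0.0092  0.0082] 0.19587811500255647
scene 0.196 90 [0.0678 0.0752 0.0817] [-0.0088  0.0079] 0.20085478888292663
wrist 0.15 249 [0.0631 0.0661 0.0881] [-0.0118  0.0114] 0.16488121184395046
wrist 0.165 151 [0.0644 0.0653 0.0679] [-0.0091  0.0084] 0.1799191110267473
wrist 0.18 125 [0.0633 0.0646 0.0661] [-0.0087  0.008 ] 0.19210732198689356
```

```bash
python3 -m inch '[{"ax":0,"ay":0,"az":0,"dx":-20,"dy":0,"dz":0,"gripper":50},{"ax":0,"ay":0,"az":0,"dx":-30,"dy":0,"dz":0,"gripper":50},{"ax":0,"ay":0,"az":0,"dx":-20,"dy":0,"dz":0,"gripper":50},{"ax":0,"ay":0,"az":0,"dx":-6,"dy":0,"dz":0,"gripper":50},{"ax":0,"ay":0,"az":0,"dx":0,"dy":0,"dz":0,"gripper":50},{"ax":0,"ay":0,"az":0,"dx":0,"dy":0,"dz":0,"gripper":50}]' 15
python3 - <<'E'
from h import *
go(tray(.075,0,.165))
c=cap('scene'); cv2.imwrite('pics/s5.png',cv2.resize(c['img'][60:330,200:480,::-1],None,fx=2,fy=2))
E
```

```text
time: 10.35
position: [0.5876, 0.2548, 0.2382]
tool_rot: [-0.197, 0.98, -0.0, -0.002]
ft_force: [-1.2, -0.0, -0.1]
grip_width: 0.044
shift mm [-2.2 -0.3 65.2] rot [ 0.001 -0.004  0.   ] pos [0.5876 0.2548 0.2382] grip 0.044 F [-1.2 -0.  -0.1] t 10.35 q6 -1.73
```

View pics/s5.png

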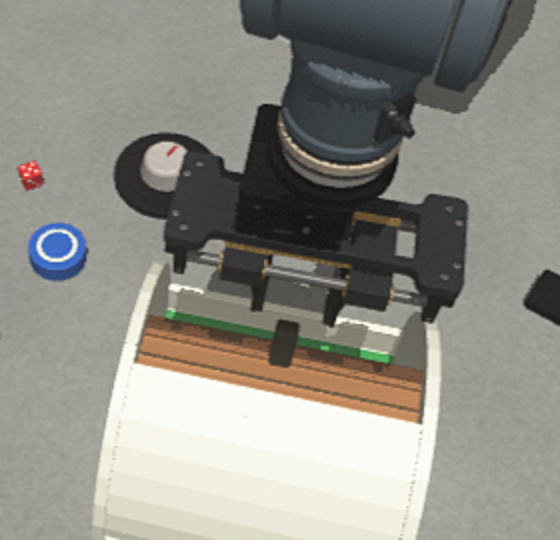

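```bash
python3 -m inch '[{"ax":0,"ay":0,"az":0,"dx":-1,"dy":0,"dz":15,"gripper":50},{"ax":0,"ay":0,"az":0,"dx":0,"dy":0,"dz":20,"gripper":50},{"ax":0,"ay":0,"az":0,"dx":0,"dy":0,"dz":15,"gripper":50},{"ax":0,"ay":0,"az":0,"dx":0,"dy":0,"dz":8,"gripper":50},{"ax":0,"ay":0,"az":0,"dx":0,"dy":0,"dz":0,"gripper":50},{"ax":0,"ay":0,"az":0,"dx":0,"dy":0,"dz":0,"gripper":50}]' 15
python3 - <<'E'
from h import *
go(tray(.075,0,.165))
E
```

```text
time: 11.0
position: [0.5902, 0.2557, 0.1822]
tool_rot: [-0.197, 0.98, 0.0, 0.0]
ft_force: [-0.8, -0.4, -0.2]
grip_width: 0.0437
shift mm [ 0.8 -0.   9.2] rot [-0.     0.001  0.   ] pos [0.5902 0.2557 0.1822] grip 0.0437 F [-0.8 -0.4 -0.2] t 11.0 q6 -1.73
```

```bash
python3 -m inch '[{"ax":0,"ay":0,"az":0,"dx":1,"dy":0,"dz":8,"gripper":50},{"ax":0,"ay":0,"az":0,"dx":0,"dy":0,"dz":0,"gripper":10},{"ax":0,"ay":0,"az":0,"dx":0,"dy":0,"dz":0,"gripper":10},{"ax":0,"ay":0,"az":0,"dx":0,"dy":0,"dz":0,"gripper":10},{"ax":0,"ay":0,"az":0,"dx":0,"dy":0,"dz":0,"gripper":10},{"ax":0,"ay":0,"az":0,"dx":0,"dy":0,"dz":0,"gripper":10},{"ax":0,"ay":0,"az":0,"dx":0,"dy":0,"dz":0,"gripper":10},{"ax":0,"ay":0,"az":0,"dx":0,"dy":0,"dz":0,"gripper":10}]' 15
python3 - <<'E'
from h import *
go(tray(.075,0,.165))
th=np.linspace(1.539,.21,18); x=-.155*np.cos(th);z=.155*np.sin(th)
print(np.c_[-np.diff(x)*1000,-np.diff(z)*1000].round(1).tolist())
E
```

```text
time: 11.8
position: [0.5893, 0.2553, 0.1738]
tool_rot: [-0.197, 0.98, 0.0, 0.0]
ft_force: [-0.0, -0.7, 0.7]
grip_width: 0.0177
shift mm [-0.1 -0.   0.8] rot [-0.  0.  0.] pos [0.5893 0.2553 0.1738] grip 0.0177 F [-0.  -0.7  0.7] t 11.8 q6 -1.73
[[12.1, 0.9], [12.0, 1.8], [11.8, 2.7], [11.6, 3.6], [11.2, 4.5], [10.8, 5.4], [10.4, 6.2], [9.9, 7.0], [9.3, 7.8], [8.7, 8.5], [8.0, 9.1], [7.2, 9.7], [6.5, 10.3], [5.6, 10.7], [4.8, 11.1], [3.9, 11.5], [3.0, 11.7]]
```

The tab is pinched, with the opening at 17.7 mm for an 18 mm tab. Leading it round.

```bash
python3 -m inch '[{"ax":0,"ay":0,"az":0,"dx":6,"dy":0,"dz":0.4,"gripper":10},{"ax":0,"ay":0,"az":0,"dx":6,"dy":0,"dz":0.5,"gripper":10},{"ax":0,"ay":0,"az":0,"dx":12,"dy":0,"dz":1.8,"gripper":10},{"ax":0,"ay":0,"az":0,"dx":12,"dy":0,"dz":2.7,"gripper":10},{"ax":0,"ay":0,"az":0,"dx":11.6,"dy":0,"dz":3.6,"gripper":10},{"ax":0,"ay":0,"az":0,"dx":0,"dy":0,"dz":0,"gripper":10}]' 15
python3 - <<'E'
from h import *
p=robot.get_obs()['position']; x0,y0,a=np.load('pose.npy')
d=p-[x0,y0,.008]; X=d[0]*np.cos(a)+d[1]*np.sin(a); Z=d[2]+.0172
print('r',np.hypot(X-.08,Z-.027),'th-.21',np.arctan2(Z-.027,.08-X)-.21)
go(tray(.075,0,.165))
c=cap('scene'); cv2.imwrite('pics/s6.png',cv2.resize(c['img'][60:330,200:480,::-1],None,fx=2,fy=2))
E
```

```text
time: 12.4
position: [0.5433, 0.236, 0.1639]
tool_rot: [-0.197, 0.98, -0.0, -0.001]
ft_force: [0.6, 0.6, -3.8]
grip_width: 0.0182
r 0.1560899107396755 th-.21 1.000581417248194
shift mm [-50.   -0.   -9.3] rot [-0.    -0.003  0.   ] pos [0.5433 0.236  0.1639] grip 0.0182 F [ 0.6  0.6 -3.8] t 12.4 q6 -1.75
```

View pics/s6.png

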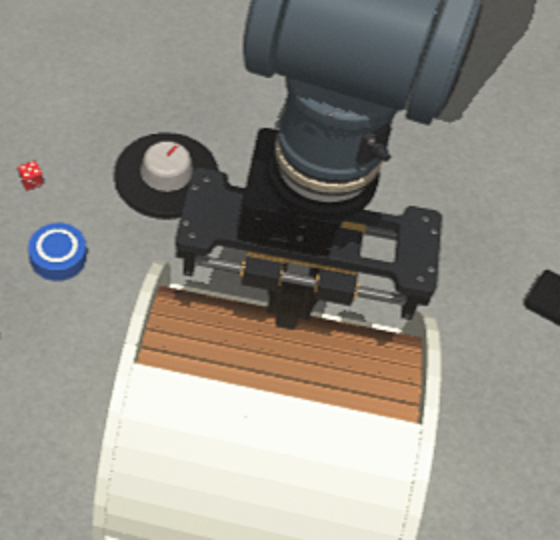

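The cover follows: more slats show and the tab is between the fingers at (290,305). By the tool it is at about 1.0 rad. Continuing along the arc.

```bash
python3 -m inch '[{"ax":0,"ay":0,"az":0,"dx":11.2,"dy":0,"dz":4.5,"gripper":10},{"ax":0,"ay":0,"az":0,"dx":10.8,"dy":0,"dz":5.4,"gripper":10},{"ax":0,"ay":0,"az":0,"dx":10.4,"dy":0,"dz":6.2,"gripper":10},{"ax":0,"ay":0,"az":0,"dx":9.9,"dy":0,"dz":7,"gripper":10},{"ax":0,"ay":0,"az":0,"dx":9.3,"dy":0,"dz":7.8,"gripper":10},{"ax":0,"ay":0,"az":0,"dx":8.7,"dy":0,"dz":8.5,"gripper":10},{"ax":0,"ay":0,"az":0,"dx":0,"dy":0,"dz":0,"gripper":10},{"ax":0,"ay":0,"az":0,"dx":0,"dy":0,"dz":0,"gripper":10}]' 15
cat >> h.py <<'E'
def arc():
    o=robot.get_obs(); p=o['position']; x0,y0,a=np.load('pose.npy')
    d=p-[x0,y0,.008]; X=d[0]*np.cos(a)+d[1]*np.sin(a); Y=-d[0]*np.sin(a)+d[1]*np.cos(a); Z=d[2]+.0172
    print('r',np.hypot(X-.08,Z-.027).round(4),'j',(np.arctan2(Z-.027,.08-X)-.21).round(3),'XY',X.round(4),Y.round(4))
    th0=np.arctan2(Z-.027,.08-X)
    th=np.r_[th0,np.linspace(th0,.21,9)[1:]]; 
    x=.08-.155*np.cos(th);z=.027+.155*np.sin(th); x[0]=X; z[0]=Z
    print(np.c_[-np.diff(x)*1000,-np.diff(z)*1000].round(1).tolist(),'F',o['ft_force'].round(1),o['grip_width'].round(4),'q',o['q'].round(2),'t',o['time'])
E
python3 -c "
from h import *
arc()"
```

```text
time: 13.25
position: [0.4899, 0.2136, 0.125]
tool_rot: [-0.197, 0.98, 0.0, -0.0]
ft_force: [1.7, 1.1, -4.6]
grip_width: 0.0178
r 0.1557 j 0.55 XY -0.0329 0.0Traceback (most recent call last):
  File "<string>", line 3, in <module>
    arc()
    ~~~^^
  File "h.py", line 32, in arc
    print(np.c_[-np.diff(x)*1000,-np.diff(z)*1000].round(1).tolist(),'F',o['ft_force'].round(1),o['grip_width'].round(4),'q',o['q'].round(2),'t',o['time'])
                                                                                                ^^^^^^^^^^^^^^^^^^^^^
AttributeError: 'float' object has no attribute 'round'
```

```bash
python3 -m inch '[{"ax":0,"ay":0,"az":0,"dx":8,"dy":0,"dz":9.1,"gripper":10},{"ax":0,"ay":0,"az":0,"dx":7.2,"dy":0,"dz":9.7,"gripper":10},{"ax":0,"ay":0,"az":0,"dx":6.5,"dy":0,"dz":10.3,"gripper":10},{"ax":0,"ay":0,"az":0,"dx":5.6,"dy":0,"dz":10.7,"gripper":10},{"ax":0,"ay":0,"az":0,"dx":4.8,"dy":0,"dz":11.1,"gripper":10},{"ax":0,"ay":0,"az":0,"dx":3.9,"dy":0,"dz":11.5,"gripper":10},{"ax":0,"ay":0,"az":0,"dx":0,"dy":0,"dz":0,"gripper":10},{"ax":0,"ay":0,"az":0,"dx":0,"dy":0,"dz":0,"gripper":10}]' 15
sed -i "s/o\['grip_width'\].round(4)/o['grip_width']/" h.py
python3 -c "
from h import *
arc()"
```

```text
time: 14.05
position: [0.4571, 0.1999, 0.0629]
tool_rot: [-0.197, 0.98, 0.0, 0.0]
ft_force: [2.0, 3.1, -3.5]
grip_width: 0.0179
r 0.1552 j 0.085 XY -0.0685 0.0
[[0.3, 1.6], [0.5, 1.6], [0.4, 1.6], [0.4, 1.6], [0.4, 1.6], [0.4, 1.6], [0.4, 1.6], [0.4, 1.6]] F [ 2.   3.1 -3.5] 0.01788267838974816 q [ 0.19  0.63  1.88  0.    0.64 -1.78] t 14.05
```

```bash
python3 -m inch '[{"ax":0,"ay":0,"az":0,"dx":1,"dy":0,"dz":5,"gripper":10},{"ax":0,"ay":0,"az":0,"dx":1,"dy":0,"dz":5,"gripper":10},{"ax":0,"ay":0,"az":0,"dx":1,"dy":0,"dz":3,"gripper":10},{"ax":0,"ay":0,"az":0,"dx":0,"dy":0,"dz":0,"gripper":10},{"ax":0,"ay":0,"az":0,"dx":0,"dy":0,"dz":0,"gripper":10}]' 15
python3 -c "
from h import *
arc()
c=cap('scene'); cv2.imwrite('pics/s7.png',cv2.resize(c['img'][60:330,200:480,::-1],None,fx=2,fy=2))"
```

```text
time: 14.55
position: [0.4546, 0.1988, 0.0507]
tool_rot: [-0.197, 0.98, 0.0, 0.001]
ft_force: [1.1, 3.0, 8.5]
grip_width: 0.018
r 0.1548 j 0.005 XY -0.0712 0.0
[[0.2, 0.0], [0.0, 0.1], [0.0, 0.1], [0.0, 0.1], [0.0, 0.1], [0.0, 0.1], [0.0, 0.1], [0.0, 0.1]] F [1.1 3.  8.5] 0.017961790811219725 q [ 0.19  0.65  1.89  0.    0.6  -1.78] t 14.55
```

View pics/s7.png

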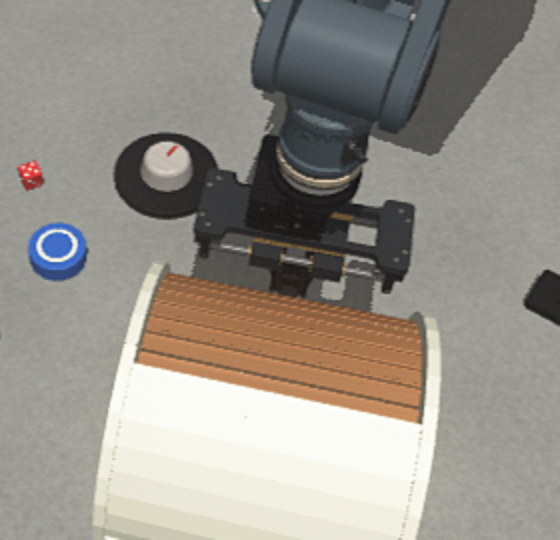

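The cover is against its stop: j≈0.005, with 8.5 N upward on the tool. The slats cover the whole front. Releasing and lifting off.

```bash
python3 -m inch '[{"ax":0,"ay":0,"az":0,"dx":0,"dy":0,"dz":0,"gripper":60},{"ax":0,"ay":0,"az":0,"dx":0,"dy":0,"dz":0,"gripper":60},{"ax":0,"ay":0,"az":0,"dx":0,"dy":0,"dz":0,"gripper":60},{"ax":0,"ay":0,"az":0,"dx":0,"dy":0,"dz":0,"gripper":60},{"ax":0,"ay":0,"az":0,"dx":0,"dy":0,"dz":0,"gripper":60},{"ax":0,"ay":0,"az":0,"dx":0,"dy":0,"dz":0,"gripper":60}]' 15
python3 -m inch '[{"ax":0,"ay":0,"az":0,"dx":3,"dy":0,"dz":-10,"gripper":60},{"ax":0,"ay":0,"az":0,"dx":0,"dy":0,"dz":-20,"gripper":60},{"ax":0,"ay":0,"az":0,"dx":0,"dy":0,"dz":-30,"gripper":60},{"ax":0,"ay":0,"az":0,"dx":0,"dy":0,"dz":-40,"gripper":60},{"ax":0,"ay":0,"az":0,"dx":0,"dy":0,"dz":-40,"gripper":60},{"ax":0,"ay":0,"az":0,"dx":0,"dy":0,"dz":-40,"gripper":60},{"ax":0,"ay":0,"az":0,"dx":0,"dy":0,"dz":0,"gripper":60},{"ax":0,"ay":0,"az":0,"dx":0,"dy":0,"dz":0,"gripper":60}]' 15
python3 - <<'E'
from h import *
go(tray(-.07,0,.2))
x0,y0,a=np.load('pose.npy')
c=cap('scene'); cv2.imwrite('pics/s8.png',cv2.resize(c['img'][60:330,200:480,::-1],None,fx=2,fy=2))
c=cap('wrist'); cv2.imwrite('pics/w8.png',c['img'][...,::-1])
for n in ('scene','wrist'):
    c=load(n); P=pts(c); d=P-[x0,y0,.008]
    q=np.stack([d[...,0]*np.cos(a)+d[...,1]*np.sin(a),-d[...,0]*np.sin(a)+d[...,1]*np.cos(a),d[...,2]],-1)
    dk=(c['img'].max(-1)<70)
    s=q[dk&(abs(q[...,1])<.011)&(q[...,0]>-.1)&(q[...,0]<-.055)&(q[...,2]>.02)&(q[...,2]<.12)]
    if len(s): print(n,len(s),s.min(0).round(3),s.max(0).round(3))
E
```

```text
time: 15.2
position: [0.4535, 0.1983, 0.0496]
tool_rot: [-0.197, 0.98, -0.0, -0.0]
ft_force: [0.0, -0.7, -0.3]
grip_width: 0.0506
time: 16.0
position: [0.4509, 0.1973, 0.2312]
tool_rot: [-0.197, 0.98, -0.0, 0.001]
ft_force: [-0.8, 0.1, -0.1]
grip_width: 0.0521
shift mm [-5.1 -0.  23.2] rot [-0.001  0.003  0.   ] pos [0.4509 0.1973 0.2312] grip 0.0521 F [-0.8  0.1 -0.1] t 16.0 q6 -1.78
scene 118 [-0.083 -0.01   0.059] [-0.055  0.008  0.072]
wrist 313 [-0.087 -0.008  0.058] [-0.055  0.008  0.07 ]
```

View pics/w8.png

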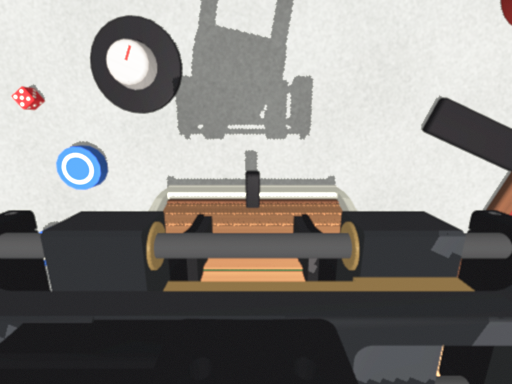

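View pics/s8.png

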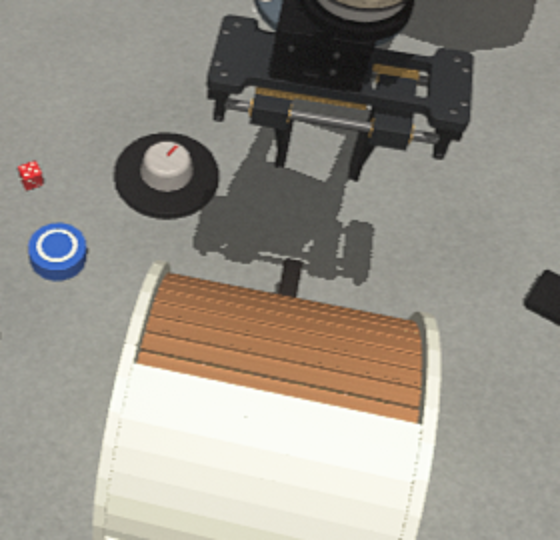

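The wrist view shows the cover shut against the front wall at (252,195), with the tab sticking out level at (252,187). Its tip measures (-0.087, 0.070), and j=0 predicts (-0.087, 0.070). The gripper is well clear, so I'm handing in.

```bash
python3 -c "
from h import *
o=robot.get_obs(); print(o['time'],abs(o['joint_velocities']).max(),o['ft_force'])
print(robot.hand_in())"
```

```text
16.1 0.022714307123584028 [-0.51009578 -0.28587883 -0.49185638]
the job is handed in; nothing more can be done
None
```

The blue marker is in the caddy with the cover rolled shut over it, and I handed the job in at 16.1 s of the 56 s allowed. `hand_in` gave no verdict.

- **Marker:** I took the small 44 mm blue disc, not the two blue ones of about 60 mm. It was set down about 1 mm in front of the tray point and let go. The wrist picture then showed it lying on the green floor with the cover still open at about 1.33 rad.
- **Cover:** I pinched the tab and led it round the arc until it met the end stop at about 0.005 rad by the tool position. I then let go and lifted about 180 mm clear. Afterwards the tab tip measured (-0.087, 0.070) m (x, z) in the tray frame, which is where it should be at 0 rad. The slats reach the front wall.
- **Checks:** The force readings I took stayed under 10 N. No check failed or disagreed, but the marker could not be seen once the cover was shut. The first two move commands were refused because their rows left out some keys, and nothing moved.

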